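# Load the balm tray into the bench warmer and switch it on

### The arm

A 6-joint arm with a two-finger parallel gripper is mounted at the origin on the work surface. World frame = base frame: x ahead of the robot, y to its left, z up, the work surface at z = 0. Lengths are in m, angles in degrees, forces in N, time in s.
With the tool pointing down it reaches from about 0.375 to 0.925 m from the base axis. Payload 5.7 kg.
Tool frame: the origin (TCP) lies on the centre line of the jaws, within the pads' length; the fingertips stand 25 mm ahead of it and the grasp point (between the pads) lies 6 mm ahead of it; z points along the fingers, y is the line along which they close (so a half turn about z gives the same grasp; the last joint's range is limited). The gripper opens to 85 mm and grips with 20 to 120 N. Pads are 22 mm wide; open, the fingers measure 114 mm over their backs; the gripper's body (76 mm by 85 mm) begins 54 mm behind the grasp point. The pads swing forward as they close: fully open they stand 13 mm farther back than shut.
Start: joints at [-82.798, 20.558, 86.54, -0, 72.909, -6.595], TCP at [0.143, -0.583, 0.235] pointing down, gripper open.
Joint ranges: [-170.27, 170.27], [-57.76, 135], [12.27, 136.19], [-55.21, 235.2], [11.17, 155.16], [-170.74, 170.74]. Speed limits (degrees/s): [136.94, 136.94, 180, 180, 180, 180].

### API

Orientations are given as a 3x3 rotation matrix whose columns are the frame's x, y, z axes.
In Python, from workcell import env gives the robot as it stands.
- The arm moves only by the shell command python3 -m crank 'ROWS' [FORCE]. ROWS is JSON, a list of rows, each a list of 3 entries, a list of its own where there are three numbers: the shift along the world's x, y, z in m, then the turn, a rotation vector about the world's x, y, z in degrees, then the gripper's target within -1 to 1 (shut at 1, half-way at 0, fully open at -1). A call has 1 to 8 rows; each row shifts and turns the commanded pose from where the row before left it; what a row does not reach is not made up. A row lasts 1/10 s, in which the tool goes at most 50 mm and 8.59 degrees, less where a joint would pass 70% of its speed; a pose out of reach is approached as far as the arm can. A call is refused whole if a number of a shift passes 0.05 or a number of a turn 8.59, either way. A call with a gripper value outside its range is refused whole. The fingers move at their own pace and stop on an object; FORCE is the grip in N (left out, the last holds). Time passes only in rows, so rows that do not move let the fingers close. It gives the time, the measured TCP pose, the force, the opening and the grip force at its end, in the units of the state.
- env.sense(): the state, without advancing time (a new reading comes with each control period).
- env.camera(name): name is "scene" or "side" or "wrist"; returns (picture, depth): 384x512x3 uint8, red, green, blue; 384x512 float32, m along the optical axis (not along the pixel's ray), 0 where there is no reading.
- env.camera_params(name): a dict with "K" (3x3 intrinsics, pixels), "eye" and "rotation" of the camera in the world. Camera axes: x right, y down, z forward; pixel columns grow to the right and rows downward; lengths in m; the calibration is good to about 2 mm. A picture is of the moment at which its call begins: read the wrist's pose just before it. camera_params takes no time and is no camera call; for the wrist camera it gives the pose at the moment of the call.
- env.sign_off(): hands the job in; it is judged then, once.
The state is a dict: "time_s": time; "joints": joint angles; "joint_velocities": joint speeds; "joint_torque": joint torques, N m; "tool_pos": TCP position; "eef_rot": TCP orientation; "force": force on the tool from outside, world axes, zero at the start; "moment": the same for the moment, N m; "grip_width": finger opening in m; "finger_force": force on a finger pad.
Only numpy, scipy, OpenCV 4.12 (cv2) and the standard library are available. Lean on these libraries where they do the work, as an engineer would, in place of code of your own. Each camera call takes 0.05 s, during which the arm holds its last target. There are 200 camera calls.

### The job

Slide the tray with its two jars into the mouth of the warming cabinet until it lies flat on the floor behind the sill, jars still standing in it: it goes in over the sill and against a spring plate to a firm stop that you must feel for, without ramming, and is let down there. Then lift the sleeve of the locked toggle switch on the roof, tip the lever over to the other side and let the sleeve drop back so that it locks. Leave the other things on the bench where they are.

Things in the scene. Friction and masses are not known exactly. Their poses are not given: they have to be found in the camera images.
- cabinet: Low grey steel warming cabinet, fixed; 190 long (x), 136 wide (y), 100 mm high. Origin: centre of its underside. x runs from the mouth (at -x) to the back, z up; the tray goes in along +x. Inside 124 mm wide, floor at z = 30; clear roof z 92 to 100, from x = -65 to the back. Home, the tray lies flat on the floor behind the sill: its origin at cabinet x = -19 to -1, y = 0, z = 30 mm, axes parallel.
- mouth (a point): Middle of the floor's front edge, cabinet x = -95, z = 30; axes as the cabinet. Flared cheeks (z 36 to 86) narrow from 150 mm at x = -117 to 124 mm at x = -95. Rails on the walls, undersides z = 61, reach 8 mm inward: the tray enters 6 to 13 mm above the floor. An adjustable frame inside bears the sill and the stop; it stays fixed 0 to 18 mm further in, its place not told: feel for the stop.
- spring_plate (a point): Nominal middle of the spring plate's face: cabinet x = +45, z = 43 (true place 0 to 18 mm further in, by the frame's setting u). Sill 6 mm high at x = -95+u to -89+u; plate at x = 45+u yields with 3 N at first, 7 N after 9 mm; there firm blocks (face x = 54+u) stop the tray's nose, its tail 3 mm past the sill. Let down there and let go, the spring pushes the tray back to the sill.
- tray: Shallow aluminium tray, 140 long (x), 120 wide (y), floor 3 mm, walls 3 mm thick, 18 mm high, about 0.3 kg with its jars. Origin: centre of its underside; +x points to the nose that goes in first, z up. It starts flat on the bench. 2 mm side play each way in the cabinet.
- tray_handle (a point): Centre of the tray's bar handle, 135 mm behind (-x) and 30 mm above the tray's origin: a steel bar 12 mm thick (tray x), 70 long (tray y), 22 high, on two struts at its ends (60 mm clear between them). 59 mm are free between bar and tail wall. With the tray home the sill is 53 mm, the roof edge 65 to 83 mm from the bar's face: open the fingers only partly there.
- jar_a: Small balm jar, 38 mm diameter, 38 mm high, black cap, standing loose in the tray. Origin: centre of its underside.
- jar_b: The other balm jar, the same.
- lever (a joint): Angle of the toggle's lever, rad: 0 = off, leaning 25 degrees from vertical towards the mouth (cabinet -x); 0.87 = on, leaning 25 degrees towards the back (+x). Stays where it is left. While the sleeve is down a gate keeps it within about 0.1 rad of either end; with the sleeve lifted 7 mm or more it swings freely.
- collar (a joint): Lift of the sleeve along the lever, m: 0 = down (locked), 0.011 = fully up. A spring pulls it down with 3.5 N at the bottom and 6.3 N at the top. It cannot go down while the lever is between its ends.
- switch_hinge (a point): The lever's pivot above the cabinet's roof, at cabinet x = -35, y = 0, z = 122 mm; axes as the cabinet; the lever turns about y. The steel lever is 8 mm in diameter and ends, rounded, 60 mm from the pivot. The black switch base is 44 mm square, its top 121 mm above the bench.
- collar_grip (a point): Middle of the ribbed metal sleeve on the lever: 20 mm diameter, 24 mm long, its middle 36 mm from the pivot when down. z points along the lever to its tip. Grip it firmly with the fingers on its two cabinet-y sides, the gripper leaning with the lever and turning with it through the swing, or the sleeve slips.
- glue_bottle: White glue bottle, 48 mm diameter, 120 mm high, loose bystander. Origin: centre of its underside.
- tin: Brass-coloured tin, 60 mm diameter, 70 mm high, loose bystander. Origin: centre of its underside.
- hammer: Hammer lying on the bench, loose bystander. Origin under its middle.
There are look-alikes about, which are no part of the job. Several things have the shape of the tray; the one meant has the colours described above.

How it is judged:
By the outcome, as a careful person would: the job done as asked, in the order asked, and still so for the second after the job is handed in, with the robot touching nothing.
It also fails if it takes over 64 s, if anything falls off the work surface, if the arm or the gripper's body presses on something with over 40 N, if the wrist force passes 120 N, or if a joint passes its speed limit or range.

## Working session

There is one attempt and no reset: what is moved stays moved. The work goes in short steps, Python scripts to look and compute and a shell command to move; the robot and the scene stay as the last step left them, time stands still between calls to the robot, and variables do not carry over. Pictures are saved under pics/ and viewed, at most 10 in all, crops included, and the job is handed in when it is done.

```bash
mkdir -p pics; cat > h.py <<'E'
import numpy as np,cv2
from workcell import env
def snap(n,f):
    P=env.camera_params(n); im,d=env.camera(n)
    np.savez('pics/'+f+'.npz',im=im,d=d,K=P['K'],e=P['eye'],R=P['rotation'])
    cv2.imwrite('pics/'+f+'.png',im[:,:,::-1]); return im,d
def cloud(f):
    z=np.load('pics/'+f+'.npz');d=z['d'];v,u=np.mgrid[:d.shape[0],:d.shape[1]]
    K=z['K'];c=np.stack([(u-K[0,2])/K[0,0]*d,(v-K[1,2])/K[1,1]*d,d],-1)
    return c@np.array(z['R']).T+np.array(z['e']),z['im'],d
def proj(f,p):
    z=np.load('pics/'+f+'.npz');c=(np.atleast_2d(p)-z['e'])@np.array(z['R']);q=c@np.array(z['K']).T
    return q[:,:2]/q[:,2:]
E
python3 - <<'E'
from h import *
a,_=snap('scene','s0');b,_=snap('side','d0')
m=np.vstack([a,b]);cv2.imwrite('pics/both.png',cv2.resize(np.hstack([a,b])[:,:,::-1],(800,300)))
for n in('scene','side'):print(env.camera_params(n))
s=env.sense();print(s)
E
```

```text
{'K': array([[434.37039961,   0.        , 251.59433077],
       [  0.        , 434.37039961, 186.58033108],
       [  0.        ,   0.        ,   1.        ]]), 'eye': array([1.42496197, 0.13191805, 1.42851132]), 'rotation': array([[-0.12078898,  0.83245652, -0.54076442],
       [ 0.99267506,  0.10266409, -0.06368913],
       [ 0.00249865, -0.5444963 , -0.83875952]])}
{'K': array([[356.09605495,   0.        , 252.67064345],
       [  0.        , 356.09605495, 194.22380829],
       [  0.        ,   0.        ,   1.        ]]), 'eye': array([ 0.35673877, -0.77888839,  0.8436589 ]), 'rotation': array([[ 0.97065633, -0.15047789,  0.18757053],
       [-0.24029635, -0.63668176,  0.73273051],
       [ 0.009163  , -0.75630202, -0.65415847]])}
{'time_s': 0.1, 'joints': array([-8.27976457e+01,  2.05935179e+01,  8.65915065e+01, -4.98769188e-05,
        7.29089577e+01, -6.59669944e+00]), 'joint_velocities': array([ 0.06231921, -0.11786866, -0.21633408, -0.04175778, -0.00499299,
        0.02333431]), 'joint_torque': array([ 5.19845471e-04, -5.28653491e+01, -2.79348707e+01, -3.47875107e-05,
        4.99426969e-03,  2.51313219e-05]), 'tool_pos': array([ 0.14300768, -0.58209511,  0.23384916]), 'eef_rot': array([[ 9.71138177e-01,  2.38517500e-01, -2.06476031e-04],
       [ 2.38517515e-01, -9.71136832e-01,  1.62724943e-03],
       [ 1.87610986e-04, -1.62953219e-03, -9.99998655e-01]]), 'force': array([-0.10891572, -0.19978918,  0.08226542]), 'moment': array([ 0.00456235, -0.00811662, -0.01938226]), 'finger_force': 0.0, 'grip_width': 0.0855348778655489}
```

View pics/s0.png

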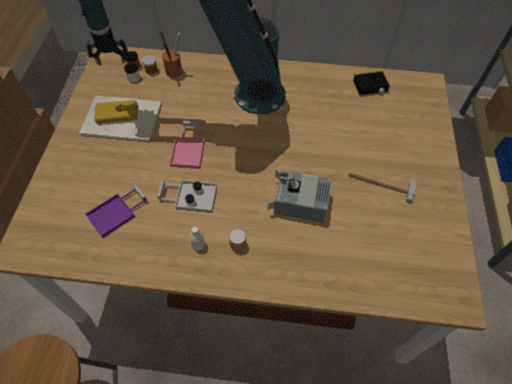

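View pics/d0.png

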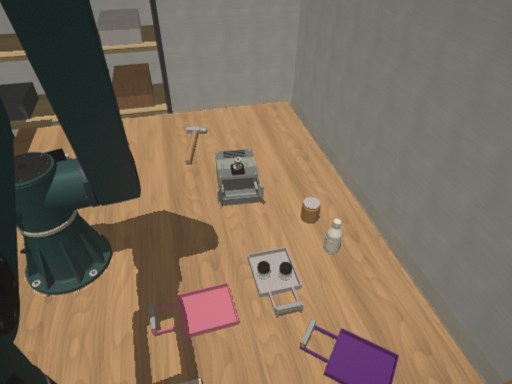

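Scene: silver tray with two jars around (197,196), handle (163,191); cabinet (302,197) with its mouth to the left; tin (238,240) and bottle (197,240). The side view confirms this.

```bash
python3 - <<'E'
from h import *
def crop(f,x,y,w,h,W,H):
    im=cv2.imread('pics/'+f+'.png')[y:y+h,x:x+w];return cv2.resize(im,(W,H),interpolation=cv2.INTER_CUBIC)
a=crop('s0',150,165,200,75,800,300);b=crop('d0',205,140,110,82,400,300);c=crop('d0',230,240,110,82,400,300)
cv2.imwrite('pics/c1.png',np.vstack([a,np.hstack([b,c])]))
P,im,d=cloud('s0')
for nm,(x0,x1,y0,y1),zr in [('roof',(285,335,165,225),(.092,.106)),('trayall',(155,220,175,215),(.01,.028)),('handle',(155,175,175,208),(.03,.05)),('jars',(180,212,178,210),(.034,.05))]:
    q=P[y0:y1,x0:x1].reshape(-1,3);q=q[(q[:,2]>zr[0])&(q[:,2]<zr[1])]
    r=cv2.minAreaRect((q[:,:2]*1000).astype(np.float32));print(nm,len(q),np.median(q,0).round(4),r,'\n',cv2.boxPoints(r).round(0).tolist())
q=P[250:300:10,100:300:40].reshape(-1,3);print('bench z',q[:,2].mean())
E
```

```text
roof 1227 [0.5676 0.2437 0.0988] ((555.6046142578125, 233.04098510742188), (160.57354736328125, 142.32086181640625), 84.16650390625) 
 [[477.0, 160.0], [618.0, 146.0], [635.0, 306.0], [493.0, 320.0]]
trayall 281 [ 0.5974 -0.2101  0.0158] ((585.0028076171875, -218.7807159423828), (210.26971435546875, 146.0419158935547), 89.64768981933594) 
 [[511.0, -323.0], [657.0, -324.0], [659.0, -114.0], [513.0, -113.0]]
handle 64 [ 0.5816 -0.3178  0.0392] ((576.9654541015625, -318.88262939453125), (73.62242889404297, 13.531076431274414), 0.6460412740707397) 
 [[540.0, -313.0], [540.0, -326.0], [614.0, -325.0], [614.0, -312.0]]
jars 120 [ 0.5915 -0.1917  0.0399] ((578.0846557617188, -192.2502899169922), (32.86513137817383, 94.81141662597656), 74.49900817871094) 
 [[528.0, -195.0], [619.0, -221.0], [628.0, -189.0], [537.0, -164.0]]
bench z -0.06121318954180116
```

View pics/c1.png

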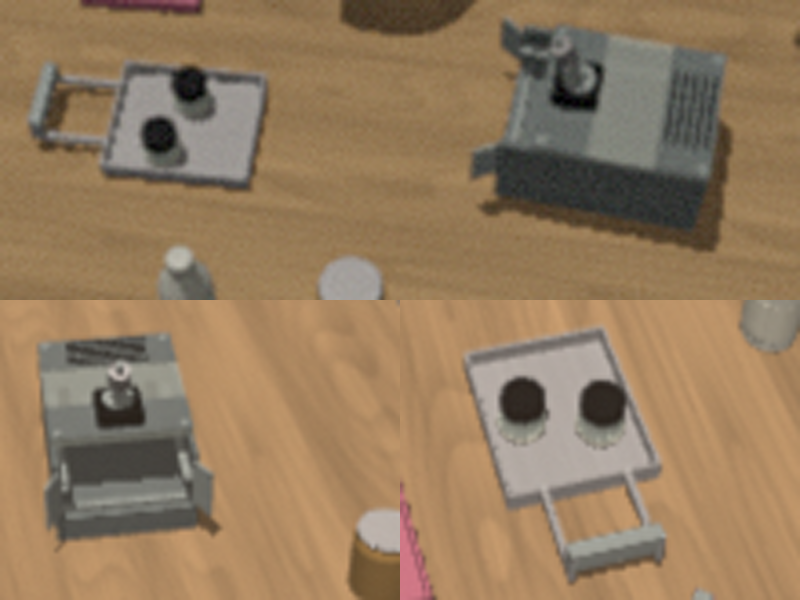

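```bash
cat >> h.py <<'E'
def ray(f,uv,z):
    Z=np.load('pics/'+f+'.npz');uv=np.atleast_2d(uv);K=Z['K']
    d=np.c_[(uv[:,0]-K[0,2])/K[0,0],(uv[:,1]-K[1,2])/K[1,1],np.ones(len(uv))]@np.array(Z['R']).T
    e=Z['e'];return e+d*((np.asarray(z)-e[2])/d[:,2])[:,None]
E
python3 - <<'E'
from h import *
S=lambda l:np.array(l)/4.+[150,165]-.375
B=lambda l:np.array(l)/3.64+[205,140]-.36
C=lambda l:np.array(l)/3.64+[230,240]-.36
print('tray scene',ray('s0',S([(125,63),(267,75),(247,185),(103,172)]),[.018]*4).round(4))
print('tray side',ray('d0',C([(65,56),(203,31),(260,167),(110,206)]),[.018]*4).round(4))
print('handle scene',ray('s0',S([(52,66),(40,135)]),[.041]*2).round(4),'side',ray('d0',C([(168,245),(263,230)]),[.041]*2).round(4))
print('roof scene',ray('s0',S([(725,55),(707,172),(500,150)]),[.1]*3).round(4))
print('roof side',ray('d0',B([(40,42),(170,35),(190,133),(48,145)]),[.1]*4).round(4))
print('floor front side',ray('d0',B([(62,513),(195,500)]),[.03]*2).round(4))
print('lever tip scene',ray('s0',S([(561,45)]),[.176]).round(4),'side',ray('d0',B([(121,70)]),[.176]).round(4))
for n in ['wrist']:print(env.camera_params(n))
E
```

```text
tray scene [[ 0.5207 -0.2528  0.018 ]
 [ 0.5176 -0.1129  0.018 ]
 [ 0.6414 -0.1112  0.018 ]
 [ 0.644  -0.2476  0.018 ]]
tray side [[ 0.5125 -0.1175  0.018 ]
 [ 0.6299 -0.1184  0.018 ]
 [ 0.6306 -0.2555  0.018 ]
 [ 0.5123 -0.2616  0.018 ]]
handle scene [[ 0.5474 -0.3153  0.041 ]
 [ 0.6247 -0.3085  0.041 ]] side [[ 0.5392 -0.3155  0.041 ]
 [ 0.6073 -0.3198  0.041 ]]
roof scene [[0.4967 0.3173 0.1   ]
 [0.6242 0.3043 0.1   ]
 [0.624  0.1205 0.1   ]]
roof side [[0.495  0.3223 0.1   ]
 [0.6269 0.3047 0.1   ]
 [0.6062 0.1417 0.1   ]
 [0.4746 0.1542 0.1   ]]
floor front side [[ 0.4214 -0.1973  0.03  ]
 [ 0.5212 -0.2092  0.03  ]]
lever tip scene [[0.5568 0.1642 0.176 ]] side [[0.5436 0.1497 0.176 ]]
{'K': array([[269.40464431,   0.        , 259.3814163 ],
       [  0.        , 269.40464431, 189.08239744],
       [  0.        ,   0.        ,   1.        ]]), 'eye': array([ 0.21965069, -0.5631758 ,  0.37338609]), 'rotation': array([[ 0.23801697, -0.92400512, -0.29926986],
       [-0.97126031, -0.22680133, -0.07221191],
       [-0.00115063,  0.3078566 , -0.95143207]])}
```

```bash
python3 -m crank '[[[0.03,0.02,0],[0,0,-2],-1],[[0.05,0.03,0],[0,0,-2],-1],[[0.05,0.035,0],[0,0,-2],-1],[[0.05,0.035,0],[0,0,-2],-1],[[0.05,0.035,0],[0,0,-2],-1],[[0.05,0.035,0],[0,0,-2],-1],[[0.05,0.035,0],[0,0,-1.8],-1],[[0.05,0.04,0],[0,0,0],-1]]' 100
python3 -m crank '[[[0.04,0.04,0],[0,0,0],-1],[[0.02,0.03,0],[0,0,0],-1],[[0,0,0],[0,0,0],-1],[[0,0,0],[0,0,0],-1]]'
python3 - <<'E'
from h import *
snap('wrist','w1');s=env.sense();print(s['tool_pos'],s['eef_rot'],s['joints'],s['time_s'])
im=cv2.imread('pics/w1.png');cv2.imwrite('pics/w1b.png',cv2.resize(im,(800,600),interpolation=cv2.INTER_CUBIC))
E
```

```text
time_s: 0.9
tool_pos: [0.4613, -0.361, 0.2343]
eef_rot: [[1.0, -0.001, -0.0], [-0.001, -1.0, 0.0], [-0.0, -0.0, -1.0]]
force: [0.4, -1.0, 0.1]
grip_width: 0.0854
finger_force: 0.0
time_s: 1.3
tool_pos: [0.5152, -0.2962, 0.2341]
eef_rot: [[1.0, 0.002, -0.001], [0.002, -1.0, 0.0], [-0.001, -0.0, -1.0]]
force: [-0.3, -0.2, 0.5]
grip_width: 0.0852
finger_force: 0.0
[ 0.51472692 -0.29710825  0.23423419] [[ 9.99999328e-01  6.89502727e-04 -9.32456293e-04]
 [ 6.89461024e-04 -9.99999761e-01 -4.50442773e-05]
 [-9.32487129e-04  4.44013548e-05 -9.99999564e-01]] [-3.66302641e+01  2.01324490e+01  8.72521184e+01 -3.55644843e-02
  7.26567702e+01  5.33408454e+01] 1.35
```

View pics/w1b.png

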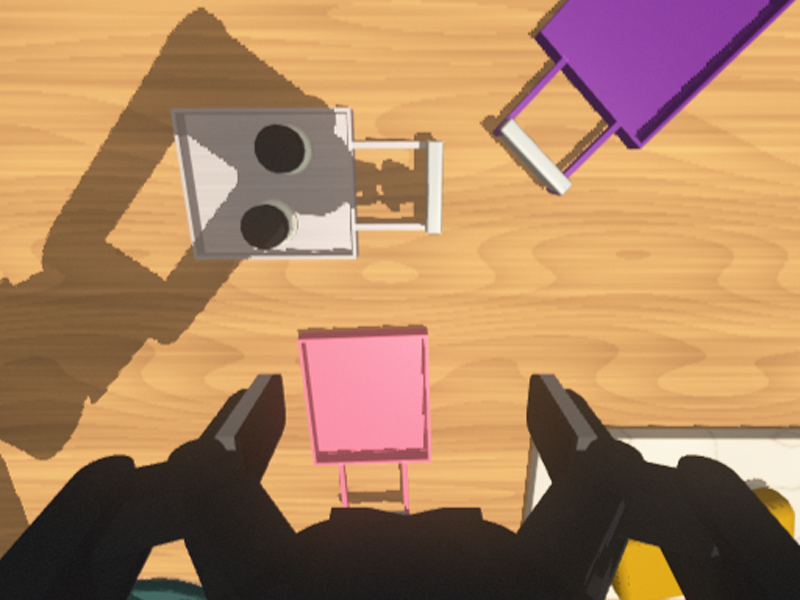

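```bash
python3 - <<'E'
from h import *
P=[(172,110),(352,107),(356,258),(195,259)]
W=lambda l:np.array(l)/1.5625-.18
t=ray('w1',W(P),[.018]*4);print(t.round(4),t.mean(0))
for i in range(4):print(np.linalg.norm(t[i]-t[i-1]).round(4),end=' ')
h=ray('w1',W([(428,141),(442,141),(441,233),(428,233)]),[.041]*4);print(h.round(4),h.mean(0))
E
```

```text
[[ 0.6301 -0.1144  0.018 ]
 [ 0.6325 -0.2543  0.018 ]
 [ 0.5129 -0.2533  0.018 ]
 [ 0.5118 -0.1142  0.018 ]] [ 0.57181095 -0.18405295  0.018     ]
0.1183 0.1399 0.1196 0.1391 [[ 0.607  -0.3125  0.041 ]
 [ 0.607  -0.3229  0.041 ]
 [ 0.5385 -0.3241  0.041 ]
 [ 0.5385 -0.3138  0.041 ]] [ 0.5727233  -0.31831144  0.041     ]
```

```bash
python3 -m crank '[[[0.02,-0.007,-0.02],[0,0,0.6],0],[[0.02,-0.007,-0.035],[0,0,0],0],[[0.018,-0.007,-0.04],[0,0,0],0],[[0,0,-0.035],[0,0,0],0],[[0,0,-0.03],[0,0,0],0],[[0,0,-0.02],[0,0,0],0],[[0,0,-0.012],[0,0,0],0],[[0,0,-0.006],[0,0,0],0]]' 
python3 -m crank '[[[0,0,0],[0,0,0],0.3],[[0,0,0],[0,0,0],0.5],[[0,0,0],[0,0,0],0.8],[[0,0,0],[0,0,0],0.9],[[0,0,0],[0,0,0],1],[[0,0,0],[0,0,0],1],[[0,0,0],[0,0,0],1]]' 110
```

```text
time_s: 2.15
tool_pos: [0.5719, -0.319, 0.0355]
eef_rot: [[1.0, 0.009, -0.001], [0.009, -1.0, 0.001], [-0.001, -0.001, -1.0]]
force: [0.1, 0.0, 0.4]
grip_width: 0.043
finger_force: 0.0
time_s: 2.85
tool_pos: [0.574, -0.319, 0.0375]
eef_rot: [[1.0, 0.011, 0.002], [0.011, -1.0, -0.002], [0.002, 0.002, -1.0]]
force: [0.4, -3.4, 4.9]
grip_width: 0.0074
finger_force: 108.5
```

```bash
python3 - <<'E'
from h import *
snap('wrist','w2');s=env.sense();print(s['force'],s['moment'],s['tool_pos'],s['finger_force'],s['grip_width'])
P,im,d=cloud('w2')
snap('side','d2')
a=cv2.resize(cv2.imread('pics/w2.png'),(512,384));b=cv2.resize(cv2.imread('pics/d2.png')[200:350,200:350],(384,384),interpolation=cv2.INTER_CUBIC)
cv2.imwrite('pics/m2.png',cv2.resize(np.hstack([a,b]),(800,343)))
E
```

```text
[-0.55292196 -3.63504744  6.31362308] [-0.46596514  0.10387905 -0.00839833] [ 0.57401113 -0.31907938  0.03747679] 108.49712921306491 0.007501957337181053
```

View pics/m2.png

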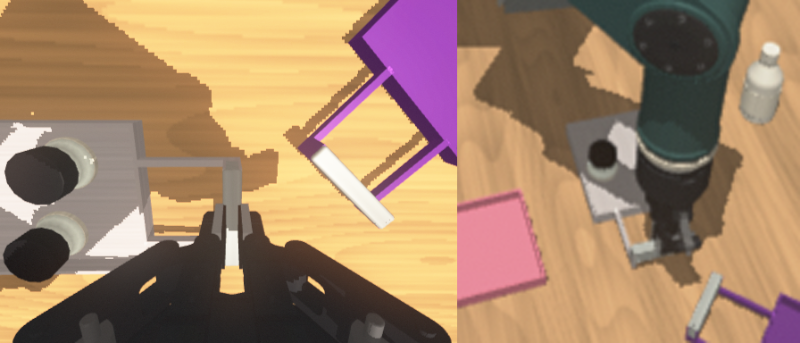

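Wrist view: the bar is squarely between the pads. Lifting smoothly and moving toward the mouth.

```bash
python3 -m crank '[[[0,0,0.004],[0,0,0],1],[[0,0,0.008],[0,0,0],1],[[0,0,0.014],[0,0,0],1],[[0,0,0.02],[0,0,0],1],[[0,0,0.025],[0,0,0],1],[[0,0.004,0.03],[0,0,0],1],[[-0.002,0.01,0.03],[0,0,-0.8],1],[[-0.004,0.016,0.024],[0,0,-0.8],1]]' 
python3 -m crank '[[[-0.006,0.02,0.016],[0,0,-0.8],1],[[-0.008,0.024,0.01],[0,0,-0.8],1],[[-0.01,0.025,0.005],[0,0,-0.8],1],[[-0.01,0.025,0],[0,0,-0.8],1],[[-0.01,0.024,0],[0,0,-0.8],1],[[-0.008,0.02,0],[0,0,-0.8],1],[[-0.005,0.014,0],[0,0,-0.8],1],[[-0.003,0.008,0],[0,0,-0.2],1]]' 
python3 -m crank '[[[0,0.002,0],[0,0,0],1],[[0,0,0],[0,0,0],1],[[0,0,0],[0,0,0],1],[[0,0,0],[0,0,0],1]]' 
python3 - <<'E'
from h import *
snap('wrist','w3');snap('scene','s3');s=env.sense();print(s['tool_pos'],s['eef_rot'],s['moment'],s['joints'])
im=cv2.imread('pics/w3.png');cv2.imwrite('pics/w3b.png',cv2.resize(im,(800,600),interpolation=cv2.INTER_CUBIC))
E
```

```text
time_s: 3.75
tool_pos: [0.5674, -0.2884, 0.194]
eef_rot: [[1.0, -0.019, 0.001], [-0.019, -1.0, -0.001], [0.001, 0.001, -1.0]]
force: [1.1, 0.3, -3.5]
grip_width: 0.0073
finger_force: 108.4
time_s: 4.55
tool_pos: [0.5058, -0.1264, 0.223]
eef_rot: [[0.993, -0.118, -0.001], [-0.118, -0.993, 0.001], [-0.001, -0.001, -1.0]]
force: [0.3, 0.2, -3.7]
grip_width: 0.0076
finger_force: 108.4
time_s: 4.95
tool_pos: [0.5075, -0.1267, 0.2226]
eef_rot: [[0.993, -0.119, 0.0], [-0.119, -0.993, -0.0], [0.0, 0.0, -1.0]]
force: [-0.4, -0.5, -2.7]
grip_width: 0.0078
finger_force: 108.4
[ 0.50732045 -0.12653105  0.22246683] [[ 9.92895997e-01 -1.18985423e-01 -9.17989034e-05]
 [-1.18985423e-01 -9.92896001e-01  4.65685532e-06]
 [-9.17008620e-05  6.29895831e-06 -9.99999996e-01]] [-0.3675346   0.00736518 -0.0641778 ] [-2.15754152e+01  1.49216094e+01  9.68664992e+01 -1.81564475e-03
  6.82168807e+01  7.52588108e+01]
```

View pics/w3b.png

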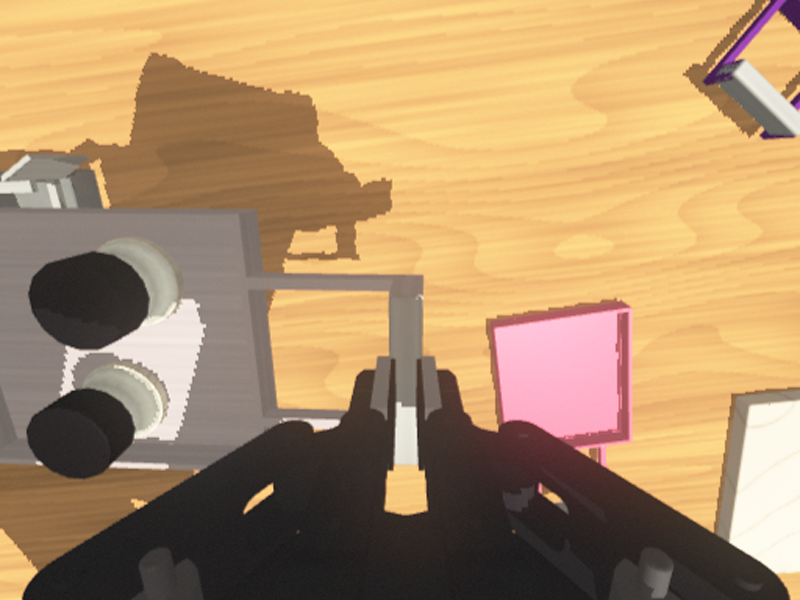

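Tray hides the cabinet here; I refine the cabinet from the depth clouds (side wall, roof) and check the tray's sag.

```bash
python3 - <<'E'
from h import *
def line(q):
    vx,vy,x,y=cv2.fitLine((q[:,:2]*1e3).astype(np.float32),cv2.DIST_HUBER,0,.01,.01).ravel();return np.degrees(np.arctan2(vy,vx))%180,x,y
P,im,d=cloud('s0');q=P.reshape(-1,3)
m=(q[:,2]>.02)&(q[:,2]<.085)&(q[:,1]>.15)&(q[:,1]<.29)&(q[:,0]>.59)&(q[:,0]<.66)
w=q[m];print('wall+x',m.sum(),line(w))
t=np.radians(83.2);
for f in('s0','d0'):
    P,im,d=cloud(f);q=P.reshape(-1,3);m=(abs(q[:,2]-.099)<.004)&(q[:,1]>.13)&(q[:,1]<.36)&(q[:,0]>.45)&(q[:,0]<.67);r=q[m]
    for deg in(82,83.2,84.5):
        t=np.radians(deg);a=np.array([np.cos(t),np.sin(t)]);b=np.array([-a[1],a[0]])
        u=(r[:,:2]-[.5497,.218])@a;v=(r[:,:2]-[.5497,.218])@b
        print(f,deg,m.sum(),'x',np.percentile(u,[.5,2,98,99.5]).round(4),'y',np.percentile(v,[.5,2,98,99.5]).round(4))
    # edge lines in the middle bands
    t=np.radians(83.2);a=np.array([np.cos(t),np.sin(t)]);b=np.array([-a[1],a[0]]);u=(r[:,:2]-[.5497,.218])@a;v=(r[:,:2]-[.5497,.218])@b
    for nm,s,o,lo,hi,sg in[('yhi',u,v,-.05,.09,1),('ylo',u,v,-.05,.09,-1),('xhi',v,u,-.06,.06,1)]:
        B=np.arange(lo,hi,.01);e=[(c+.005,sg*np.sort(sg*o[(s>=c)&(s<c+.01)])[-3]) for c in B if ((s>=c)&(s<c+.01)).sum()>5]
        e=np.array(e);p=np.polyfit(e[:,0],e[:,1],1);print(f,nm,'slope deg',np.degrees(p[0]).round(2),'off',p[1].round(4))
P,im,d=cloud('w3');z=np.load('pics/w3.npz')
W=lambda l:(np.array(l)/1.5625).astype(int)
for px in[(220,240),(230,390),(20,240),(180,225),(405,320),(340,283)]:
    x,y=W(px);print(px,np.median(P[y-2:y+3,x-2:x+3].reshape(-1,3),0).round(4))
E
```

```text
wall+x 350 (np.float32(84.58766), np.float32(621.91846), np.float32(218.5117))
s0 82 1012 x [-0.0637 -0.0601  0.0927  0.096 ] y [-0.0746 -0.0722  0.0622  0.0662]
s0 83.2 1012 x [-0.0636 -0.0604  0.0928  0.0954] y [-0.0741 -0.0724  0.0615  0.0648]
s0 84.5 1012 x [-0.0638 -0.0611  0.0928  0.0949] y [-0.0748 -0.0726  0.0613  0.0639]
s0 yhi slope deg 0.33 off 0.0588
s0 ylo slope deg 2.18 off -0.0706
s0 xhi slope deg -1.05 off 0.0907
d0 82 807 x [-0.0674 -0.0659  0.0922  0.0963] y [-0.0678 -0.065   0.067   0.0693]
d0 83.2 807 x [-0.0664 -0.0656  0.0926  0.0973] y [-0.0668 -0.0651  0.0665  0.0687]
d0 84.5 807 x [-0.0663 -0.0651  0.0922  0.0974] y [-0.0669 -0.0654  0.0666  0.0679]
d0 yhi slope deg -0.41 off 0.0623
d0 ylo slope deg 2.13 off -0.0613
d0 xhi slope deg 0.36 off 0.088
(220, 240) [ 0.563  -0.0528  0.1834]
(230, 390) [ 0.4915 -0.0393  0.1833]
(20, 240) [0.573  0.0359 0.1792]
(180, 225) [ 0.5708 -0.0374  0.1824]
(405, 320) [ 0.5333 -0.1293  0.2254]
(340, 283) [ 0.5425 -0.1042  0.2011]
```

```bash
python3 -m crank '[[[0,0.004,0.005],[0,0,2],1],[[0,0.008,0.006],[0,0,4],1],[[0,0.01,0.006],[0,0,6],1],[[0,0.01,0.006],[0,0,7],1],[[0,0.01,0.006],[0,0,7],1],[[0,0.01,0.006],[0,0,5],1],[[0,0.006,0.005],[0,0,3],1],[[0,0.002,0],[0,0,1],1]]' 
python3 -m crank '[[[0,0,0],[0,0,0],1],[[0,0,0],[0,0,0],1],[[0,0,0],[0,0,0],1]]' 
python3 - <<'E'
from h import *
snap('wrist','w4');s=env.sense();print(s['tool_pos'],s['eef_rot'])
im=cv2.imread('pics/w4.png');cv2.imwrite('pics/w4b.png',cv2.resize(im,(800,600),interpolation=cv2.INTER_CUBIC))
E
```

```text
time_s: 5.85
tool_pos: [0.5077, -0.0654, 0.2636]
eef_rot: [[0.88, 0.475, 0.002], [0.475, -0.88, -0.0], [0.002, 0.001, -1.0]]
force: [0.1, -0.7, -3.3]
grip_width: 0.0076
finger_force: 108.4
time_s: 6.15
tool_pos: [0.507, -0.0662, 0.2623]
eef_rot: [[0.882, 0.472, -0.001], [0.472, -0.882, 0.0], [-0.0, -0.0, -1.0]]
force: [-0.7, -0.2, -4.0]
grip_width: 0.0082
finger_force: 108.4
[ 0.50704091 -0.06625482  0.26230364] [[ 8.81707581e-01  4.71796039e-01 -4.89730950e-04]
 [ 4.71796157e-01 -8.81707640e-01  1.54217779e-04]
 [-3.59040183e-04 -3.67028165e-04 -9.99999868e-01]]
```

View pics/w4b.png

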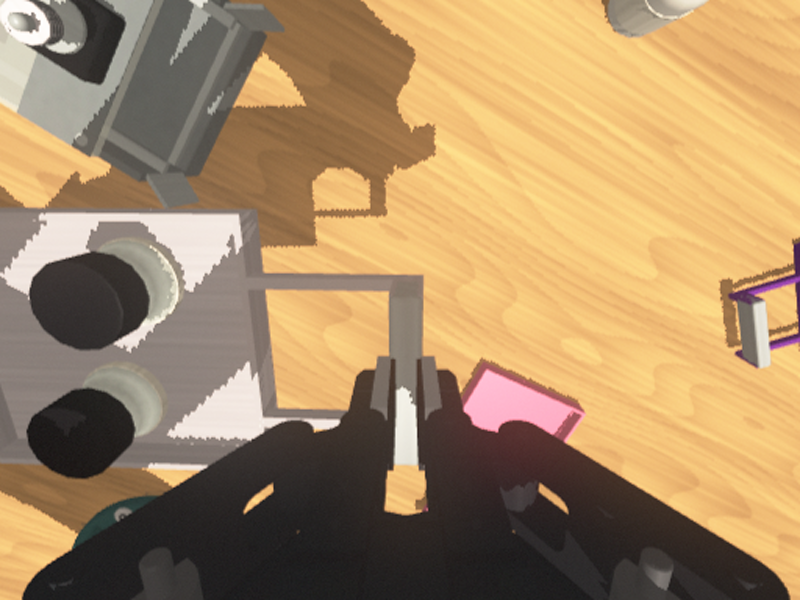

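The cabinet's mouth is in view upper left (cheek tips near (270,18) and (175,190), roof front edge (160,10)–(85,145)). Extract edges from the depth.

```bash
python3 - <<'E'
from h import *
P,im,d=cloud('w4');q=P[:135,:190].reshape(-1,3)
c0=np.array([.5497,.218]);t=np.radians(84);a=np.array([np.cos(t),np.sin(t)]);b=np.array([-a[1],a[0]])
u=(q[:,:2]-c0)@a;v=(q[:,:2]-c0)@b;z=q[:,2]
h,e=np.histogram(z,np.arange(-.01,.2,.005));print(dict(zip((e[:-1]*1e3).round().astype(int).tolist(),h.tolist())))
def edge(nm,m,s,o,lo,hi,sg,st=.008):
    E=[]
    for c in np.arange(lo,hi,st):
        k=m&(s>=c)&(s<c+st)
        if k.sum()>8:E.append((c+st/2,sg*np.sort(sg*o[k])[-2]))
    E=np.array(E);
    if len(E)<3:print(nm,E);return
    p=np.polyfit(E[:,0],E[:,1],1);r=E[:,1]-np.polyval(p,E[:,0]);print(nm,'deg',np.degrees(p[0]).round(2),'off',p[1].round(4),'res',r.std().round(4),E.round(4).tolist())
roof=abs(z-.1)<.004;fl=abs(z-.03)<.004;sill=abs(z-.036)<.002;print(np.median(z[roof]))
edge('roof front',roof&(u>-.075),v,u,-.055,.055,-1)
edge('roof +y side',roof&(v>0),u,v,-.06,.0,1)
edge('floor front',fl,v,u,-.06,.06,-1)
edge('floor +y',fl&(v>0),u,v,-.09,-.06,1,.004)
edge('floor -y',fl&(v<0),u,v,-.09,-.06,-1,.004)
for zz in(.05,.07,.082):
    k=(abs(z-zz)<.006)&(u<-.07);print('z',zz,'v inner', np.sort(v[k&(v>0)])[:6].round(4),np.sort(v[k&(v<0)])[-6:].round(4), 'u',np.percentile(u[k],[1,99]) if k.any() else '')
k=(abs(z-.121)<.003);print('base u,v',np.percentile(u[k],[1,50,99]).round(4),np.percentile(v[k],[1,50,99]).round(4))
k=z>.165;print('tip',k.sum(),np.median(u[k]),np.median(v[k]),z.max())
k=(abs(v)<.05)&(u<-.06)&(z<.05)
for c in np.arange(-.12,-.06,.004):
    j=k&(u>=c)&(u<c+.004);print(round(c,3),j.sum(),np.median(z[j]).round(4) if j.any() else '')
# tray plane in w4
Q=P[150:290,:165];Q=Q.reshape(-1,3);R=env.sense()
m=abs(Q[:,2]-.215)<.012;Q=Q[m]
for _ in range(6):
    A=np.c_[Q[:,:2],np.ones(len(Q))];p=np.linalg.lstsq(A,Q[:,2],rcond=None)[0];r=Q[:,2]-A@p;Q=Q[abs(r)<max(.0015,1.5*r.std())]
td=np.array([-.4718,.8817]);print('tray plane',len(Q),r.std(),'slope along nose deg',np.degrees(p[:2]@td),'lateral(left)',np.degrees(p[:2]@np.array([-td[1],td[0]])),'z at origin',p[:2]@(np.array([.507,-.0662])+.135*td)+p[2])
E
```

```text
{-10: 0, -5: 3267, 0: 6147, 5: 160, 10: 160, 15: 164, 20: 175, 25: 1954, 30: 3251, 35: 596, 40: 79, 45: 82, 50: 76, 55: 82, 60: 177, 65: 589, 70: 160, 75: 150, 80: 169, 85: 243, 90: 384, 95: 855, 100: 3592, 105: 179, 110: 192, 115: 995, 120: 498, 125: 1, 130: 3, 135: 4, 140: 19, 145: 56, 150: 57, 155: 71, 160: 293, 165: 315, 170: 78, 175: 78, 180: 0, 185: 0, 190: 0}
0.10093798232454912
roof front deg -0.34 off -0.0642 res 0.0001 [[-0.043, -0.0639], [-0.035, -0.0641], [-0.027, -0.0642], [-0.019, -0.0639], [-0.011, -0.0641], [-0.003, -0.0642], [0.005, -0.064], [0.013, -0.0642], [0.021, -0.0641], [0.029, -0.0646], [0.037, -0.0645], [0.045, -0.0643], [0.053, -0.0646]]
roof +y side deg -0.15 off 0.0669 res 0.0003 [[-0.056, 0.0667], [-0.048, 0.0673], [-0.04, 0.0672], [-0.032, 0.067], [-0.024, 0.0672], [-0.016, 0.0671], [-0.008, 0.0673], [0.0, 0.0664]]
floor front deg -0.61 off -0.0938 res 0.0001 [[-0.056, -0.0931], [-0.048, -0.0934], [-0.04, -0.0934], [-0.032, -0.0936], [-0.024, -0.0935], [-0.016, -0.0935], [-0.008, -0.0938], [0.0, -0.0938], [0.008, -0.0938], [0.016, -0.0938], [0.024, -0.0
[... 665 characters left out ...]
566765 -0.07042704]
z 0.082 v inner [0.0601 0.0602 0.0603 0.0603 0.0603 0.0603] [-0.0634 -0.0633 -0.0633 -0.0633 -0.0632 -0.0632] u [-0.11574143 -0.07202574]
base u,v [-0.0547 -0.0429 -0.0249] [-0.0208 -0.0037  0.0193]
tip 770 -0.05858558784464904 -0.0007856081777648236 0.40180479122535573
-0.12 223 0.0004
-0.116 220 0.0004
-0.112 226 0.0004
-0.108 225 0.0003
-0.104 233 0.0002
-0.1 229 0.0003
-0.096 964 0.0153
-0.092 281 0.0303
-0.088 451 0.0327
-0.084 292 0.0363
-0.08 94 0.031
-0.076 279 0.0303
-0.072 280 0.0302
-0.068 289 0.0304
-0.064 282 0.0303
tray plane 12495 0.0005574328475042612 slope along nose deg -2.7722185753241506 lateral(left) 0.24395436345856555 z at origin 0.22078814034311864
```

```bash
python3 - <<'E'
from h import *
P,im,d=cloud('w4');Q=P[120:300,:170].reshape(-1,3)
tcp=np.array([.50704,-.06625]);n=np.array([-.4718,.8817]);l=np.array([-n[1],n[0]])
x=(Q[:,:2]-tcp)@n;y=(Q[:,:2]-tcp)@l;z=Q[:,2]
fl=.2208-(x-.135)*np.tan(np.radians(2.77));h=z-fl+.003
k=(h>.012)&(h<.021)&(x>.05)&(x<.22)
print(k.sum(),np.percentile(x[k],[1,99]),np.percentile(y[k],[1,99]))
def ed(nm,k,s,o,lo,hi,sg):
    E=[(c+.005,sg*np.sort(sg*o[k&(s>=c)&(s<c+.01)])[-3]) for c in np.arange(lo,hi,.01) if (k&(s>=c)&(s<c+.01)).sum()>6]
    E=np.array(E);print(nm,E.round(4).tolist(),np.polyfit(E[:,0],E[:,1],1)*[57.3,1] if len(E)>2 else '')
ed('tail',k&(x<.09),y,x,-.06,.06,-1);ed('right',k&(y<0),x,y,.07,.2,-1);ed('left',k&(y>0),x,y,.07,.2,1)
# target
R=cv2.Rodrigues
yaw=84.2
s=env.sense();e=s['eef_rot'];print('tool -y yaw',np.degrees(np.arctan2(-e[1,1],-e[0,1])))
E
```

```text
4303 [0.0597746  0.19442061] [-0.05914556  0.06035897]
tail [[-0.055, 0.0637], [-0.045, 0.0637], [-0.035, 0.0569], [-0.025, 0.0577], [-0.015, 0.0637], [-0.005, 0.0637], [0.005, 0.0638], [0.015, 0.0638], [0.025, 0.0639], [0.035, 0.0637]] [1.86250521 0.06277983]
right [[0.075, -0.0591], [0.085, -0.0592], [0.095, -0.0591], [0.105, -0.0591], [0.115, -0.0591], [0.125, -0.0592], [0.135, -0.0592], [0.145, -0.0592], [0.155, -0.0592], [0.165, -0.0592]] [-0.0733461  -0.05901209]
left [[0.095, 0.0596], [0.105, 0.0599], [0.115, 0.0606], [0.125, 0.0607], [0.135, 0.0613], [0.145, 0.0602], [0.175, 0.0611], [0.185, 0.0605], [0.195, 0.0606]] [0.40479803 0.05950944]
tool -y yaw 118.15094668076007
```

```bash
python3 -m crank '[[[0,-0.004,0],[0,0,-2],1],[[0.001,-0.008,0],[0,0,-4],1],[[0.001,-0.01,0],[0,0,-6],1],[[0.002,-0.01,0],[0,0,-7],1],[[0.002,-0.01,0],[0,0,-7],1],[[0.002,-0.009,0],[0,0,-5],1],[[0.001,-0.006,0],[0,0,-2.5],1],[[0.0005,-0.002,0],[0,0,-0.45],1]]' 
python3 -m crank '[[[0,0,-0.005],[0.68,-0.13,0],1],[[0,0,-0.012],[0.68,-0.13,0],1],[[0,0,-0.02],[0.68,-0.13,0],1],[[0,0,-0.028],[0.7,-0.13,0],1],[[0,0,-0.03],[0,0,0],1],[[0,0,-0.028],[0,0,0],1],[[0,0,-0.02],[0,0,0],1],[[0,0,-0.012],[0,0,0],1]]' 
python3 -m crank '[[[0,0,-0.006],[0,0,0],1],[[0,0,0],[0,0,0],1],[[0,0,0],[0,0,0],1],[[0,0,0],[0,0,0],1]]' 
cat > chk.py <<'E'
from h import *
import sys
f=sys.argv[1];snap('wrist',f);P,im,d=cloud(f);s=env.sense();e=s['eef_rot'];tp=s['tool_pos']
n=-e[:2,1];n/=np.linalg.norm(n);l=np.array([-n[1],n[0]])
O=np.array([.55087,.21889]);a=np.array([np.cos(np.radians(84.2)),np.sin(np.radians(84.2))]);b=np.array([-a[1],a[0]])
print('tcp cab',(tp[:2]-O)@a,(tp[:2]-O)@b,tp[2],'toolyaw',np.degrees(np.arctan2(n[1],n[0])),'z axis',e[:,2].round(4),'F',s['force'].round(1),'M',s['moment'].round(2),s['time_s'])
Q=P.reshape(-1,3);x=(Q[:,:2]-tp[:2])@n;y=(Q[:,:2]-tp[:2])@l
m=(x>.07)&(x<.2)&(abs(y)<.056)&(abs(Q[:,2]-tp[2]+.035)<.008)&(d.reshape(-1)>.05);Q=Q[m];x=x[m];y=y[m]
A=np.c_[x,y,np.ones(len(x))]
for _ in range(6):
    p=np.linalg.lstsq(A,Q[:,2],rcond=None)[0];r=Q[:,2]-A@p;k=abs(r)<max(.001,1.5*r.std());A=A[k];Q=Q[k]
print('tray pts',len(Q),'pitch',np.degrees(p[0]).round(2),'roll',np.degrees(p[1]).round(2),'bottom z at origin',(p[0]*.136+p[2]-.003).round(4))
E
python3 chk.py w5
```

```text
time_s: 7.0
tool_pos: [0.5166, -0.126, 0.2624]
eef_rot: [[0.995, -0.103, -0.0], [-0.103, -0.995, -0.0], [-0.0, 0.0, -1.0]]
force: [-0.0, -0.4, -2.9]
grip_width: 0.0074
finger_force: 108.4
time_s: 7.8
tool_pos: [0.515, -0.1242, 0.105]
eef_rot: [[0.995, -0.1, 0.006], [-0.1, -0.994, 0.05], [0.001, -0.05, -0.999]]
force: [0.9, -0.5, -2.8]
grip_width: 0.0072
finger_force: 108.4
time_s: 8.2
tool_pos: [0.5175, -0.1253, 0.1026]
eef_rot: [[0.995, -0.1, 0.011], [-0.1, -0.994, 0.047], [0.006, -0.048, -0.999]]
force: [-0.2, 0.5, -2.9]
grip_width: 0.0076
finger_force: 108.4
tcp cab -0.34577307499725063 -0.0015533857409744042 0.10256250733356852 toolyaw 84.26512146714576 z axis [ 0.011   0.0471 -0.9988] F [ 0.3  0.3 -3.7] M [-0.41  0.04 -0.03] 8.25
tray pts 12276 pitch -0.12 roll -0.2 bottom z at origin 0.0643
```

```bash
python3 -m crank '[[[0,0,-0.003],[0,0,0],1],[[-0.001,0,-0.007],[0,0,0],1],[[0,0,-0.008],[0,0,0],1],[[0,0,-0.005],[0,0,0],1],[[0,0,-0.0015],[0,0,0],1],[[0,0,0],[0,0,0],1]]'
python3 -m crank '[[[0.0004,0.004,0],[0,0,0],1],[[0.0008,0.008,0],[0,0,0],1],[[0.0012,0.012,0],[0,0,0],1],[[0.0012,0.012,0],[0,0,0],1],[[0.0012,0.012,0],[0,0,0],1],[[0.001,0.01,0],[0,0,0],1],[[0.0006,0.006,0],[0,0,0],1],[[0.0003,0.003,0],[0,0,0],1]]'
python3 -m crank '[[[0,0,0],[0,0,0],1],[[0,0,0],[0,0,0],1]]'
python3 chk.py w6
```

```text
time_s: 8.85
tool_pos: [0.5153, -0.1248, 0.0765]
eef_rot: [[0.995, -0.1, 0.008], [-0.1, -0.994, 0.048], [0.003, -0.049, -0.999]]
force: [-0.0, -1.1, -3.4]
grip_width: 0.008
finger_force: 108.4
time_s: 9.65
tool_pos: [0.5224, -0.0571, 0.0771]
eef_rot: [[0.995, -0.099, 0.009], [-0.099, -0.994, 0.048], [0.004, -0.049, -0.999]]
force: [-0.7, -0.6, -3.9]
grip_width: 0.0073
finger_force: 108.5
time_s: 9.85
tool_pos: [0.5224, -0.0582, 0.0771]
eef_rot: [[0.995, -0.1, 0.009], [-0.1, -0.994, 0.048], [0.004, -0.048, -0.999]]
force: [0.5, 0.8, -3.3]
grip_width: 0.0078
finger_force: 108.4
tcp cab -0.27868280747897706 0.00028462085828272893 0.07707667806960153 toolyaw 84.23768011533892 z axis [ 0.0092  0.0477 -0.9988] F [ 0.1 -0.7 -4.3] M [-0.45  0.01  0.02] 9.9
tray pts 12202 pitch -0.07 roll -0.07 bottom z at origin 0.0389
```

```bash
python3 -m crank '[[[0.001,0.003,0.0005],[0,0,0],1],[[0.0008,0.006,0],[0,0,0],1],[[0.001,0.01,0],[0,0,0],1],[[0.001,0.01,0],[0,0,0],1],[[0.001,0.01,0],[0,0,0],1],[[0.001,0.01,0],[0,0,0],1],[[0.0006,0.006,0],[0,0,0],1],[[0.0003,0.003,0],[0,0,0],1]]'
python3 -m crank '[[[0.0004,0.004,0],[0,0,0],1],[[0.0008,0.008,0],[0,0,0],1],[[0.001,0.01,0],[0,0,0],1],[[0.001,0.01,0],[0,0,0],1],[[0.0006,0.006,0],[0,0,0],1],[[0.0003,0.003,0],[0,0,0],1],[[0,0,0],[0,0,0],1],[[0,0,0],[0,0,0],1]]'
python3 chk.py w7
```

```text
time_s: 10.7
tool_pos: [0.529, 0.001, 0.0776]
eef_rot: [[0.995, -0.099, 0.009], [-0.099, -0.994, 0.048], [0.004, -0.049, -0.999]]
force: [-0.4, -0.0, -1.8]
grip_width: 0.0072
finger_force: 108.5
time_s: 11.5
tool_pos: [0.5332, 0.041, 0.0776]
eef_rot: [[0.995, -0.1, 0.009], [-0.1, -0.994, 0.048], [0.004, -0.048, -0.999]]
force: [0.6, -0.3, -3.3]
grip_width: 0.0076
finger_force: 108.5
tcp cab -0.1789275324239323 -0.00035544540108024825 0.07756170773698487 toolyaw 84.2503798034106 z axis [ 0.0091  0.0478 -0.9988] F [-0.2  0.1 -2.9] M [-0.43  0.06 -0.01] 11.55
tray pts 8266 pitch -0.07 roll -0.09 bottom z at origin 0.0394
```

```bash
python3 -m crank '[[[0.0003,0.003,0],[0,0,0],1],[[0.0004,0.004,0],[0,0,0],1],[[0.0004,0.004,0],[0,0,0],1],[[0.0004,0.004,0],[0,0,0],1],[[0.0003,0.003,0],[0,0,0],1],[[0.0002,0.002,0],[0,0,0],1],[[0,0,0],[0,0,0],1]]'
python3 -m crank '[[[0.0002,0.002,0],[0,0,0],1],[[0.0001,0.001,0],[0,0,0],1],[[0,0,0],[0,0,0],1]]'
python3 -m crank '[[[0.0002,0.002,0],[0,0,0],1],[[0.0001,0.001,0],[0,0,0],1],[[0,0,0],[0,0,0],1]]'
```

```text
time_s: 12.25
tool_pos: [0.5351, 0.0613, 0.0776]
eef_rot: [[0.995, -0.1, 0.009], [-0.1, -0.994, 0.048], [0.004, -0.049, -0.999]]
force: [-0.3, -0.6, -3.9]
grip_width: 0.0074
finger_force: 108.5
time_s: 12.55
tool_pos: [0.5355, 0.0641, 0.0776]
eef_rot: [[0.995, -0.1, 0.009], [-0.1, -0.994, 0.048], [0.004, -0.049, -0.999]]
force: [0.7, -0.4, -3.5]
grip_width: 0.0073
finger_force: 108.5
time_s: 12.85
tool_pos: [0.5358, 0.0672, 0.0776]
eef_rot: [[0.995, -0.1, 0.009], [-0.1, -0.994, 0.048], [0.004, -0.049, -0.999]]
force: [-1.1, 0.2, -3.2]
grip_width: 0.0074
finger_force: 108.5
```

```bash
for i in 1 ; do python3 -m crank '[[[0.0002,0.002,0],[0,0,0],1],[[0,0,0],[0,0,0],1],[[0,0,0],[0,0,0],1]]'; done
python3 -m crank '[[[0.0002,0.002,0],[0,0,0],1],[[0,0,0],[0,0,0],1],[[0,0,0],[0,0,0],1]]'
python3 -m crank '[[[0.0002,0.002,0],[0,0,0],1],[[0,0,0],[0,0,0],1],[[0,0,0],[0,0,0],1]]'
```

```text
time_s: 13.15
tool_pos: [0.5361, 0.0686, 0.0776]
eef_rot: [[0.995, -0.1, 0.009], [-0.1, -0.994, 0.047], [0.005, -0.048, -0.999]]
force: [-0.3, -2.8, -3.1]
grip_width: 0.0077
finger_force: 108.6
time_s: 13.45
tool_pos: [0.5363, 0.0709, 0.0776]
eef_rot: [[0.995, -0.1, 0.009], [-0.1, -0.994, 0.048], [0.004, -0.048, -0.999]]
force: [-0.4, -3.6, -3.9]
grip_width: 0.0077
finger_force: 108.6
time_s: 13.75
tool_pos: [0.5364, 0.0729, 0.0776]
eef_rot: [[0.995, -0.1, 0.009], [-0.1, -0.994, 0.048], [0.004, -0.048, -0.999]]
force: [0.2, -4.8, -2.9]
grip_width: 0.0071
finger_force: 108.6
```

```bash
python3 -m crank '[[[0.0002,0.002,0],[0,0,0],1],[[0,0,0],[0,0,0],1],[[0,0,0],[0,0,0],1]]'
python3 -m crank '[[[0.0001,0.001,0],[0,0,0],1],[[0,0,0],[0,0,0],1],[[0,0,0],[0,0,0],1]]'
python3 -m crank '[[[0.0001,0.001,0],[0,0,0],1],[[0,0,0],[0,0,0],1],[[0,0,0],[0,0,0],1]]'
```

```text
time_s: 14.05
tool_pos: [0.5366, 0.0748, 0.0776]
eef_rot: [[0.995, -0.1, 0.009], [-0.1, -0.994, 0.047], [0.004, -0.048, -0.999]]
force: [-0.2, -6.9, -1.6]
grip_width: 0.0077
finger_force: 108.7
time_s: 14.35
tool_pos: [0.5368, 0.0757, 0.0776]
eef_rot: [[0.995, -0.1, 0.009], [-0.1, -0.994, 0.047], [0.004, -0.048, -0.999]]
force: [0.4, -6.4, -2.2]
grip_width: 0.0078
finger_force: 108.7
time_s: 14.65
tool_pos: [0.5368, 0.0766, 0.0776]
eef_rot: [[0.995, -0.1, 0.009], [-0.1, -0.994, 0.047], [0.004, -0.048, -0.999]]
force: [0.8, -6.1, -3.0]
grip_width: 0.0076
finger_force: 108.7
```

```bash
python3 -m crank '[[[0.0001,0.001,0],[0,0,0],1],[[0,0,0],[0,0,0],1],[[0,0,0],[0,0,0],1]]'
python3 -m crank '[[[0.0001,0.0007,0],[0,0,0],1],[[0,0,0],[0,0,0],1],[[0,0,0],[0,0,0],1]]'
```

```text
time_s: 14.95
tool_pos: [0.5372, 0.077, 0.0777]
eef_rot: [[0.995, -0.099, 0.01], [-0.1, -0.994, 0.046], [0.005, -0.047, -0.999]]
force: [0.4, -8.7, -2.7]
grip_width: 0.0076
finger_force: 108.8
time_s: 15.25
tool_pos: [0.5375, 0.0771, 0.0777]
eef_rot: [[0.995, -0.099, 0.01], [-0.099, -0.994, 0.045], [0.005, -0.046, -0.999]]
force: [0.7, -12.2, -2.6]
grip_width: 0.0075
finger_force: 108.9
```

```bash
python3 -m crank '[[[0,-0.0006,-0.001],[0,0,0],1],[[0,0,-0.0015],[0,0,0],1],[[0,0,-0.0015],[0,0,0],1],[[0,0,-0.0015],[0,0,0],1],[[0,0,-0.0015],[0,0,0],1],[[0,0,-0.001],[0,0,0],1],[[0,0,0],[0,0,0],1],[[0,0,0],[0,0,0],1]]'
python3 chk.py w8
python3 -m crank '[[[0,0,-0.001],[0,0,0],1],[[0,0,0],[0,0,0],1]]'
python3 -m crank '[[[0,0,-0.0005],[0,0,0],1],[[0,0,0],[0,0,0],1],[[0,0,0],[0,0,0],1]]'
```

```text
time_s: 16.05
tool_pos: [0.5377, 0.0761, 0.0699]
eef_rot: [[0.995, -0.099, 0.01], [-0.099, -0.994, 0.045], [0.006, -0.046, -0.999]]
force: [0.8, -14.3, 0.3]
grip_width: 0.0074
finger_force: 108.9
tcp cab -0.14337769319943539 -0.0013684938664885442 0.06990208414813869 toolyaw 84.32249226387114 z axis [ 0.0104  0.0449 -0.9989] F [  0.3 -13.9  -0.1] M [-2.53 -0.01  0.01] 16.1
tray pts 6234 pitch 1.92 roll -0.12 bottom z at origin 0.0366
time_s: 16.3
tool_pos: [0.5377, 0.076, 0.0689]
eef_rot: [[0.995, -0.099, 0.01], [-0.099, -0.994, 0.045], [0.006, -0.046, -0.999]]
force: [-0.5, -14.8, 0.2]
grip_width: 0.0078
finger_force: 108.9
time_s: 16.6
tool_pos: [0.5378, 0.076, 0.0684]
eef_rot: [[0.995, -0.099, 0.01], [-0.099, -0.994, 0.045], [0.006, -0.045, -0.999]]
force: [0.2, -15.3, -0.1]
grip_width: 0.0077
finger_force: 108.9
```

```bash
python3 -m crank '[[[-0.0001,-0.001,0],[0,0,0],1],[[0,0,0],[0,0,0],1],[[0,0,0],[0,0,0],1]]'
python3 -m crank '[[[0,-0.0006,0],[0,0,0],1],[[0,0,0],[0,0,0],1],[[0,0,0],[0,0,0],1]]'
python3 chk.py w9
```

```text
time_s: 16.9
tool_pos: [0.5374, 0.0758, 0.0684]
eef_rot: [[0.995, -0.099, 0.01], [-0.1, -0.994, 0.046], [0.005, -0.047, -0.999]]
force: [0.7, -10.9, 0.9]
grip_width: 0.0072
finger_force: 108.9
time_s: 17.2
tool_pos: [0.5372, 0.0757, 0.0683]
eef_rot: [[0.995, -0.1, 0.01], [-0.1, -0.994, 0.047], [0.005, -0.048, -0.999]]
force: [-0.4, -8.1, -0.3]
grip_width: 0.0077
finger_force: 108.8
tcp cab -0.14384143376142372 -0.0009298786935402845 0.06834245641539667 toolyaw 84.27542606475181 z axis [ 0.0098  0.0468 -0.9989] F [ 0.4 -8.4 -0.7] M [-1.52  0.05  0.06] 17.25
tray pts 6429 pitch 2.44 roll -0.07 bottom z at origin 0.0361
```

```bash
python3 -m crank '[[[0,0,0],[-0.6,0.06,0],1],[[0,0,0],[-0.6,0.06,0],1],[[0,0,0],[0,0,0],1],[[0,0,0],[0,0,0],1]]'
python3 chk.py w10
```

```text
time_s: 17.65
tool_pos: [0.5373, 0.0758, 0.0684]
eef_rot: [[0.995, -0.1, 0.008], [-0.1, -0.995, 0.026], [0.005, -0.027, -1.0]]
force: [0.1, -9.1, 0.5]
grip_width: 0.0077
finger_force: 108.9
tcp cab -0.14373059342288516 -0.0009060293718251202 0.06839990687689664 toolyaw 84.27747503357965 z axis [ 0.0077  0.0259 -0.9996] F [ 0.1 -8.2  0.8] M [-1.37  0.07  0.07] 17.7
tray pts 6476 pitch 2.26 roll 0.11 bottom z at origin 0.0359
```

```bash
python3 -m crank '[[[0,-0.0006,0],[-0.8,0.08,0],1],[[0,0,0],[-0.8,0.08,0],1],[[0,0,0],[0,0,0],1],[[0,0,0],[0,0,0],1]]'
python3 chk.py w11
```

```text
time_s: 18.1
tool_pos: [0.537, 0.0758, 0.0683]
eef_rot: [[0.995, -0.1, 0.004], [-0.1, -0.995, -0.001], [0.004, 0.001, -1.0]]
force: [-0.5, -6.4, 0.1]
grip_width: 0.0077
finger_force: 108.8
tcp cab -0.1437870531162554 -0.0006231070774680107 0.06829872218195981 toolyaw 84.2631543555598 z axis [ 0.0044 -0.0012 -1.    ] F [-0.5 -5.5 -0.8] M [-1.05  0.05  0.02] 18.15
tray pts 6561 pitch 0.14 roll 0.12 bottom z at origin 0.0306
```

```bash
python3 -m crank '[[[0,0,0],[0,0,0],0.8],[[0,0,0],[0,0,0],0.6],[[0,0,0],[0,0,0],0.4],[[0,0,0],[0,0,0],0.3],[[0,0,0],[0,0,0],0.3]]'
python3 chk.py w12
python3 -m crank '[[[0,0,0.005],[0,0,0],0.3],[[0,0,0.012],[0,0,0],0.3],[[0,0,0.025],[0,0,0],0.3],[[0,0,0.04],[0,0,0],0.3],[[0,0,0.04],[0,0,0],0],[[0,0,0.04],[0,0,0],0],[[0,0,0.04],[0,0,0],0],[[0,0,0.02],[0,0,0],0]]'
python3 -m crank '[[[0,0,0],[0,0,0],0],[[0,0,0],[0,0,0],0]]'
python3 - <<'E'
from h import *
snap('wrist','w13');snap('side','d13')
a=cv2.imread('pics/w13.png');b=cv2.resize(cv2.imread('pics/d13.png')[130:220,190:310],(512,384),interpolation=cv2.INTER_CUBIC)
cv2.imwrite('pics/m13.png',cv2.resize(np.hstack([a,b]),(800,300)));print(env.sense()['tool_pos'])
E
```

```text
time_s: 18.65
tool_pos: [0.537, 0.0764, 0.0682]
eef_rot: [[0.995, -0.1, 0.004], [-0.1, -0.995, -0.0], [0.004, -0.0, -1.0]]
force: [-1.2, -0.9, 0.3]
grip_width: 0.03
finger_force: 0.0
tcp cab -0.14329399194759912 -0.0005029739213452261 0.06814317922263681 toolyaw 84.25078522273586 z axis [ 4.3e-03 -5.0e-04 -1.0e+00] F [-0.7  0.7 -0.2] M [0.   0.02 0.03] 18.7
tray pts 6379 pitch 0.17 roll -0.02 bottom z at origin 0.0305
time_s: 19.5
tool_pos: [0.5383, 0.076, 0.2953]
eef_rot: [[0.995, -0.1, 0.011], [-0.1, -0.995, -0.001], [0.011, -0.0, -1.0]]
force: [0.4, -0.5, 0.0]
grip_width: 0.043
finger_force: 0.0
time_s: 19.7
tool_pos: [0.5367, 0.0759, 0.2906]
eef_rot: [[0.995, -0.1, 0.005], [-0.1, -0.995, -0.001], [0.005, 0.0, -1.0]]
force: [-0.1, 0.7, -0.7]
grip_width: 0.0426
finger_force: 0.0
[0.53572584 0.07592241 0.28881168]
```

View pics/m13.png

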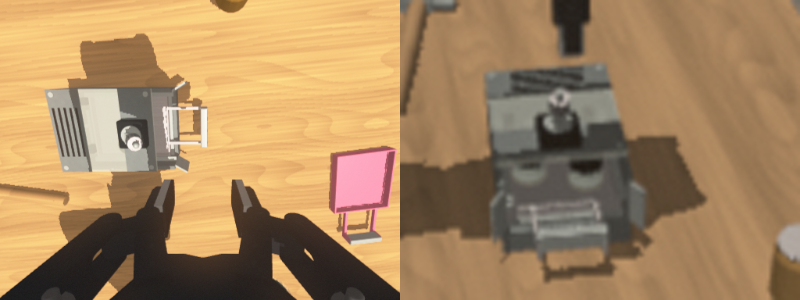

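The tray is home with both jars upright. Now locate the lever precisely from the wrist depth.

```bash
python3 - <<'E'
from h import *
P,im,d=cloud('w13');O=np.array([.55087,.21889]);t=np.radians(84.2);a=np.array([np.cos(t),np.sin(t)]);b=np.array([-a[1],a[0]])
Q=P[100:200,40:210].reshape(-1,3);u=(Q[:,:2]-O)@a;v=(Q[:,:2]-O)@b;z=Q[:,2]
for lo,hi in[(.118,.124),(.145,.155),(.155,.165),(.165,.172),(.172,.18)]:
    k=(z>lo)&(z<hi)&(abs(v)<.06);print(lo,k.sum(),np.percentile(u[k],[2,50,98]).round(4) if k.any() else '',np.percentile(v[k],[2,50,98]).round(4) if k.any() else '')
k=abs(z-.1)<.004;print('roof u',np.percentile(u[k],[.5,99.5]),'v',np.percentile(v[k],[.5,99.5]))
piv=O-.035*a;L=lambda th:np.r_[np.sin(th)*a,np.cos(th)]
for deg in(-25,0,25):
    p=np.r_[piv,.122]+L(np.radians(deg))*(.037+.006);print(deg,'TCP down-grip',p.round(4),'lifted 9.5mm',(p+L(np.radians(deg))*.0095).round(4))
s=env.sense();print(s['tool_pos'],s['joints'])
E
```

```text
0.118 567 [-0.0545 -0.0334 -0.0147] [-0.0198 -0.0075  0.0193]
0.145 39 [-0.0577 -0.0458 -0.0372] [-0.0096 -0.0085 -0.0003]
0.155 132 [-0.0625 -0.0582 -0.0405] [-0.0096 -0.0039  0.0082]
0.165 167 [-0.0578 -0.0505 -0.0442] [-0.009  -0.0021  0.0088]
0.172 54 [-0.0619 -0.0586 -0.0549] [-0.0035 -0.0007  0.0032]
roof u [-0.06412726  0.09529013] v [-0.06655834  0.03989308]
-25 TCP down-grip [0.5455 0.166  0.161 ] lifted 9.5mm [0.5451 0.162  0.1696]
0 TCP down-grip [0.5473 0.1841 0.165 ] lifted 9.5mm [0.5473 0.1841 0.1745]
25 TCP down-grip [0.5492 0.2021 0.161 ] lifted 9.5mm [0.5496 0.2061 0.1696]
[0.53572584 0.07592241 0.28881168] [ 7.86766525e-01  1.29806973e+01  8.95744787e+01 -5.41949083e-02
  7.73502949e+01  9.65470592e+01]
```

```bash
python3 -m crank '[[[0,0,0],[0,0,4],0],[[0.001,0.005,0],[0,0,8],0],[[0.001,0.008,0],[0,0,8.5],0],[[0.001,0.01,0],[0,0,8.5],0],[[0.001,0.01,0],[0,0,8.5],0],[[0.001,0.01,0],[0,0,8.5],0],[[0.001,0.01,0],[0,0,8.5],0],[[0.001,0.008,0],[0,0,8.5],0]]'
python3 -m crank '[[[0,0.004,0],[0,0,8.5],0],[[0,0,0],[0,0,8.5],0],[[0,0,0],[0,0,7],0],[[0,0,0],[0,0,3],0],[[0,0,0],[5,-0.5,0],0],[[0,0,0],[7.5,-0.76,0],0],[[0,0,0],[7.5,-0.76,0],0],[[0,0,0],[4.87,-0.5,0],0]]'
cat > tp.py <<'E'
from h import *
import sys
th=np.radians(float(sys.argv[1]));r=float(sys.argv[2])
O=np.array([.55087,.21889]);t=np.radians(84.2);a=np.array([np.cos(t),np.sin(t),0]);b=np.array([-a[1],a[0],0]);zz=np.array([0,0,1.])
L=np.sin(th)*a+np.cos(th)*zz;piv=np.r_[O,0.122]-.035*a-.0003*b
p=piv+L*(r+.006);Rt=np.c_[np.cross(b,-L),b,-L]
from scipy.spatial.transform import Rotation as Ro
s=env.sense();R=s['eef_rot']
if R[:,1]@b<0: Rt=Rt*[-1,-1,1]
print('move',(p-s['tool_pos']).round(4),'turn',np.degrees(Ro.from_matrix(Rt@R.T).as_rotvec()).round(2),'along lever r',((s['tool_pos']-piv)@(-R[:,2])-.006).round(4),'lever-ish deg',np.degrees(np.arctan2(-R[:,2]@a,-R[2,2])).round(2),'F',s['force'].round(1),'w',s['grip_width'],s['time_s'],s['joints'].round(0))
E
python3 -m crank '[[[0,0,0],[0,0,0],0],[[0,0,0],[0,0,0],0]]'; python3 tp.py -25 0.095
```

```text
time_s: 20.6
tool_pos: [0.5428, 0.1373, 0.2881]
eef_rot: [[0.536, 0.844, -0.001], [0.844, -0.536, 0.003], [0.002, -0.002, -1.0]]
force: [1.0, 0.0, 0.6]
grip_width: 0.0423
finger_force: 0.0
time_s: 21.4
tool_pos: [0.5431, 0.1404, 0.2887]
eef_rot: [[0.092, 0.995, 0.043], [0.898, -0.102, 0.428], [0.431, -0.001, -0.903]]
force: [-0.2, -0.3, -0.0]
grip_width: 0.0423
finger_force: 0.0
time_s: 21.6
tool_pos: [0.5432, 0.1403, 0.2887]
eef_rot: [[0.093, 0.995, 0.041], [0.9, -0.102, 0.423], [0.425, -0.002, -0.905]]
force: [-0.5, 0.1, -0.2]
grip_width: 0.0427
finger_force: 0.0
move [ 0.0001  0.0012 -0.0752] turn [-0.15 -0.12  0.06] along lever r 0.1636 lever-ish deg -25.14 F [-0.5  0.1 -0.2] w 0.042737275283722925 21.6 [ -9.  14.  94.  26.  76. -11.]
```

```bash
python3 -m crank '[[[0,0,-0.015],[0,0,0],0],[[0,0.001,-0.03],[0,0,0],0],[[0,0,-0.022],[0,0,0],0],[[0,0,-0.008],[0,0,0],0],[[0,0,0],[0,0,0],0],[[0,0,0],[0,0,0],0]]'; python3 tp.py -25 0.037
```

```text
time_s: 22.2
tool_pos: [0.5445, 0.1425, 0.2159]
eef_rot: [[0.089, 0.995, 0.044], [0.9, -0.099, 0.424], [0.426, 0.002, -0.905]]
force: [0.2, 0.2, 0.3]
grip_width: 0.0428
finger_force: 0.0
move [ 0.0013  0.0235 -0.0549] turn [-0.21  0.13 -0.09] along lever r 0.0967 lever-ish deg -25.23 F [0.2 0.2 0.3] w 0.042790323688499575 22.2 [ -9.  18.  99.  28.  67. -15.]
```

```bash
python3 -m crank '[[[0.0003,0.004,-0.009],[0,0,0],0],[[0.0004,0.006,-0.014],[0,0,0],0],[[0.0003,0.006,-0.014],[0,0,0],0],[[0.0002,0.0045,-0.01],[0,0,0],0],[[0.0001,0.003,-0.0065],[0,0,0],0],[[0,0,0],[0,0,0],0],[[0,0,0],[0,0,0],0]]'; python3 tp.py -25 0.037
```

```text
time_s: 22.9
tool_pos: [0.5454, 0.1654, 0.1618]
eef_rot: [[0.09, 0.995, 0.044], [0.9, -0.1, 0.424], [0.426, 0.001, -0.905]]
force: [-0.2, -0.2, 0.9]
grip_width: 0.0428
finger_force: 0.0
move [ 0.0004  0.0005 -0.0009] turn [-0.23  0.09 -0.04] along lever r 0.038 lever-ish deg -25.24 F [-0.2 -0.2  0.9] w 0.04281674990993967 22.9 [ -7.  22. 102.  30.  60. -17.]
```

```bash
python3 -m crank '[[[0,0,0],[0,0,0],0.3],[[0,0,0],[0,0,0],0.5],[[0,0,0],[0,0,0],0.7],[[0,0,0],[0,0,0],1],[[0,0,0],[0,0,0],1],[[0,0,0],[0,0,0],1]]' 100
python3 tp.py -25 0.037
python3 -m crank '[[[-0.0001,-0.001,0.0021],[0,0,0],1],[[-0.0001,-0.001,0.0022],[0,0,0],1],[[-0.0001,-0.001,0.0022],[0,0,0],1],[[-0.0001,-0.001,0.0021],[0,0,0],1],[[0,0,0],[0,0,0],1],[[0,0,0],[0,0,0],1]]'
python3 tp.py -25 0.0465
```

```text
time_s: 23.5
tool_pos: [0.5456, 0.165, 0.1625]
eef_rot: [[0.09, 0.995, 0.045], [0.9, -0.1, 0.424], [0.426, 0.002, -0.905]]
force: [-2.5, -2.5, 6.1]
grip_width: 0.014
finger_force: 98.0
move [ 0.0002  0.0009 -0.0015] turn [-0.23  0.14 -0.04] along lever r 0.0388 lever-ish deg -25.24 F [-2.5 -2.5  6.1] w 0.014019875908967529 23.5 [ -7.  22. 102.  30.  60. -17.]
time_s: 24.1
tool_pos: [0.545, 0.1614, 0.1701]
eef_rot: [[0.091, 0.995, 0.044], [0.9, -0.101, 0.424], [0.426, 0.001, -0.904]]
force: [3.4, 3.2, -4.7]
grip_width: 0.0139
finger_force: 98.0
move [ 0.0004  0.0005 -0.0006] turn [-0.24  0.09 -0.03] along lever r 0.0473 lever-ish deg -25.25 F [ 3.4  3.2 -4.7] w 0.013874269151224812 24.1 [ -7.  21. 102.  29.  61. -17.]
```

```bash
python3 -m crank '[[[0,-0.0004,0.0009],[0,0,0],1],[[0.0004,0.0044,0.0018],[-4.97,0.5,0],1],[[0.0005,0.0045,0.0014],[-4.97,0.5,0],1],[[0.0005,0.0046,0.001],[-4.97,0.5,0],1],[[0.0005,0.0047,0.0006],[-4.97,0.5,0],1],[[0.0005,0.0047,0.0002],[-4.97,0.5,0],1],[[0,0,0],[0,0,0],1]]'
python3 tp.py 0 0.048
```

```text
time_s: 24.8
tool_pos: [0.5472, 0.1856, 0.1759]
eef_rot: [[0.096, 0.995, 0.002], [0.995, -0.096, 0.002], [0.002, 0.001, -1.0]]
force: [3.1, -1.2, -6.5]
grip_width: 0.0137
finger_force: 98.4
move [ 0.0004 -0.0015  0.0001] turn [-0.13  0.09 -0.29] along lever r 0.0479 lever-ish deg -0.14 F [ 3.1 -1.2 -6.5] w 0.01374480717005416 24.8 [12. 22. 93.  0. 64. 17.]
```

```bash
python3 -m crank '[[[0.0005,0.0042,-0.0002],[-4.97,0.5,0],1],[[0.0005,0.0044,-0.0006],[-4.97,0.5,0],1],[[0.0005,0.0045,-0.001],[-4.97,0.5,0],1],[[0.0005,0.0045,-0.0014],[-4.97,0.5,0],1],[[0.0004,0.0044,-0.0018],[-4.97,0.5,0],1],[[0,0,0],[0,0,0],1],[[0,0,0],[0,0,0],1]]'
python3 tp.py 25 0.048
```

```text
time_s: 25.5
tool_pos: [0.5492, 0.2054, 0.1699]
eef_rot: [[0.089, 0.995, -0.043], [0.905, -0.099, -0.414], [-0.416, -0.002, -0.909]]
force: [1.2, -2.6, -6.0]
grip_width: 0.0138
finger_force: 98.6
move [0.0008 0.0013 0.001 ] turn [-0.4  -0.08 -0.1 ] along lever r 0.0465 lever-ish deg 24.61 F [ 1.2 -2.6 -6. ] w 0.013763987361016814 25.5 [ 26.  31.  83. -21.  80.  38.]
```

```bash
python3 -m crank '[[[0.0002,0.0016,0],[-0.4,0,0],1],[[0,0,0],[0,0,0],1],[[-0.0001,-0.001,-0.0022],[0,0,0],1],[[-0.0001,-0.001,-0.0022],[0,0,0],1],[[-0.0001,-0.001,-0.0022],[0,0,0],1],[[0,0,0],[0,0,0],1],[[0,0,0],[0,0,0],1]]'
python3 tp.py 25 0.0388
```

```text
time_s: 26.2
tool_pos: [0.5491, 0.2039, 0.1646]
eef_rot: [[0.091, 0.995, -0.042], [0.9, -0.1, -0.423], [-0.425, 0.001, -0.905]]
force: [-0.4, -5.8, -1.6]
grip_width: 0.0135
finger_force: 98.8
move [ 0.0004 -0.0011 -0.002 ] turn [ 0.17  0.03 -0.06] along lever r 0.0411 lever-ish deg 25.17 F [-0.4 -5.8 -1.6] w 0.013546403346174367 26.2 [ 27.  32.  83. -21.  80.  39.]
```

```bash
python3 -m crank '[[[0,-0.0009,-0.0018],[0,0,0],1],[[0,0,0],[0,0,0],1],[[0,0,0],[0,0,0],0.8],[[0,0,0],[0,0,0],0.5],[[0,0,0],[0,0,0],0.2],[[0,0,0],[0,0,0],0],[[0,0,0],[0,0,0],0]]'
python3 -m crank '[[[0,0.003,0.006],[0,0,0],0],[[0.0005,0.006,0.014],[0,0,0],0],[[0.001,0.011,0.023],[0,0,0],0],[[0.001,0.012,0.027],[0,0,0],0],[[0,0,0.03],[0,0,0],0],[[0,0,0.03],[0,0,0],0],[[0,-0.03,0.03],[0,0,0],0],[[0,-0.03,0.03],[0,0,0],0]]'
python3 -m crank '[[[0,-0.03,0.02],[5,-0.5,0],0],[[0,-0.03,0.02],[7,-0.7,0],0],[[0,-0.03,0],[7,-0.7,0],0],[[0,-0.02,0],[6,-0.6,0],0],[[0,0,0],[0,0,0],0],[[0,0,0],[0,0,0],0]]'
python3 - <<'E'
from h import *
snap('wrist','w20');snap('side','d20');s=env.sense();print(s['tool_pos'],s['time_s'])
a=cv2.imread('pics/w20.png');b=cv2.resize(cv2.imread('pics/d20.png')[130:220,190:310],(512,384),interpolation=cv2.INTER_CUBIC)
cv2.imwrite('pics/m20.png',cv2.resize(np.hstack([a,b]),(800,300)))
P,im,d=cloud('w20');O=np.array([.55087,.21889]);t=np.radians(84.2);A=np.array([np.cos(t),np.sin(t)]);B=np.array([-A[1],A[0]])
Q=P.reshape(-1,3);u=(Q[:,:2]-O)@A;v=(Q[:,:2]-O)@B;z=Q[:,2]
for lo,hi in[(.118,.124),(.145,.155),(.155,.165),(.165,.172),(.172,.18)]:
    k=(z>lo)&(z<hi)&(abs(v)<.03)&(abs(u+.03)<.06);print(lo,k.sum(),np.percentile(u[k],[2,50,98]).round(4) if k.any() else '')
# tray tail rim / sill
for lo,hi in[(.046,.05),(.068,.073)]:
    k=(z>lo)&(z<hi)&(abs(v)<.05)&(u<-.06)&(u>-.17);print('tray',lo,k.sum(),np.percentile(u[k],[2,50,98]).round(4) if k.any() else '')
E
```

```text
time_s: 26.9
tool_pos: [0.5499, 0.2043, 0.1628]
eef_rot: [[0.091, 0.995, -0.04], [0.901, -0.099, -0.421], [-0.423, 0.002, -0.906]]
force: [-0.5, -0.4, 0.7]
grip_width: 0.0431
finger_force: 0.0
time_s: 27.7
tool_pos: [0.552, 0.176, 0.3542]
eef_rot: [[0.089, 0.995, -0.04], [0.901, -0.098, -0.422], [-0.424, 0.002, -0.906]]
force: [0.3, -0.2, -0.0]
grip_width: 0.0426
finger_force: 0.0
time_s: 28.3
tool_pos: [0.5519, 0.0644, 0.3933]
eef_rot: [[0.103, 0.995, 0.002], [0.995, -0.103, -0.0], [0.0, 0.002, -1.0]]
force: [0.4, 0.5, -0.3]
grip_width: 0.0429
finger_force: 0.0
[0.55187716 0.06661311 0.39270346] 28.4
0.118 539 [-0.0541 -0.0397 -0.0162]
0.145 46 [-0.0324 -0.0303 -0.0235]
0.155 107 [-0.0297 -0.0248 -0.0078]
0.165 146 [-0.0253 -0.0188 -0.0126]
0.172 47 [-0.0153 -0.0119 -0.0079]
tray 0.046 294 [-0.1379 -0.0978 -0.078 ]
tray 0.068 289 [-0.1518 -0.1463 -0.14  ]
```

View pics/m20.png

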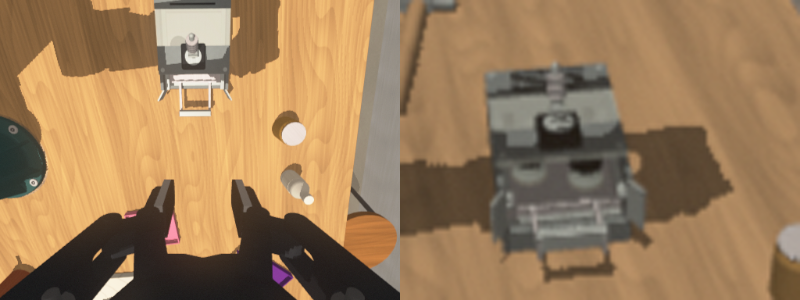

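Picture: the lever now leans to the back with the sleeve down, the tray is flat behind the sill with both jars upright, and the bottle and tin are untouched.

```bash
python3 -c "
from workcell import env
print(env.sign_off())"
```

```text
the job is handed in; nothing more can be done
None
```

The job is handed in at about 28 s of the 64 s allowed: the tray lies flat behind the sill with both jars standing, the lever is tipped to on with the sleeve dropped back, and I touched nothing else on the bench. I checked the result by camera only; sign-off gave no verdict.

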